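# Load the aneroid capsules into their gauge housings

### The arm

A 6-joint arm with a two-finger parallel gripper is mounted at the origin on the work surface. World frame = base frame: x ahead of the robot, y to its left, z up, the work surface at z = 0. Lengths are in mm, angles in rad, forces in N, time in s.
With the tool pointing down it reaches from about 300 to 875 mm from the base axis. Payload 6.4 kg.
Tool frame: the origin (TCP) lies between the finger pads; the fingertips stand arm.tcp_to_tips ahead of it and the grasp point (between the pads) lies 11 mm behind it (arm.tcp_to_tips is the distance from the TCP to the fingertips, in mm); z points along the fingers, y is the direction in which the jaws open and shut (so a half turn about z gives the same grasp; the last joint's range is limited). The gripper opens to 88 mm and grips with 3 to 60 N. Pads are 18 mm wide; open, the fingers measure 123 mm over their backs; the gripper's body (75 mm by 187 mm) begins 45 mm behind the grasp point.
Start: joints at [-1.453, 0.181, 1.607, -0, 1.354, -0.206], TCP at [182.965, -545.129, 246.714] pointing down, gripper open.
Joint ranges: [-2.99, 2.99], [-0.89, 2.07], [0.3, 2.58], [-1.14, 4.28], [0, 2.63], [-3.12, 3.12]. Speed limits (rad/s): [2.57, 2.57, 3.01, 3.14, 3.14, 3.14].

### API

Orientations are given as a unit quaternion [x, y, z, w].
In Python, from plant import arm gives the robot as it stands. The module is installed in compiled form; this text tells all that it offers. Calls block until the motion is done:
- arm.move_to(position, orientation): joint-space move of the TCP to a pose.
- arm.servo_line(position, attitude=None, vel=150, stop_force=None): straight line of the TCP; attitude=None keeps the orientation; vel is the mean speed in mm/s. With stop_force (N) it stops when the force on the tool has changed by that much, and returns True; else False.
- arm.goto_joints(angles): joint-space move.
- arm.command_gripper(opening): finger opening in mm; the grip force is fixed at half the most; returns when the fingers have stopped.
- arm.dwell(seconds).
- arm.solve_ik(position, orientation): joint angles nearest the present ones, or None.
- arm.snapshot(name): name is "side" or "top"; returns a dict with "pixels" (480x640x3 uint8, red, green, blue), "fx", "fy", "cx", "cy" (pixels), "k1" (the pictures are not rectified: a ray, as slopes to the right and down, at radius r is drawn at 1 + k1 r^2 times it, then the intrinsics apply), "view" (4x4, takes a point from world to camera coordinates). Camera axes: x right, y down, z forward; pixel columns grow to the right and rows downward; lengths in mm; the calibration is good to about 2 mm. A picture is of the moment at which its call begins. There is no depth.
A pose or a line that the arm cannot do raises arm.MotionError and nothing moves.
- arm.finish_job(): hands the job in, once; it reports no verdict.
Readings, each from a call of its own:
- arm.get_time_s(): time.
- arm.get_qpos(): joint angles.
- arm.get_dq(): joint speeds.
- arm.get_joint_torque(): joint torques, N m.
- arm.get_tool_pos(): TCP position.
- arm.get_ee_rot(): TCP orientation.
- arm.get_force(): force on the tool from outside, world axes, zero at the start.
- arm.get_wrist_torque(): the same for the moment, N m.
- arm.get_finger_gap(): finger opening in mm.
Only numpy, scipy, OpenCV 4.12 (cv2) and the standard library are available. Lean on these libraries where they do the work, as an engineer would, in place of code of your own. Each camera call takes 0.05 s, during which the arm holds its last target.

### The job

Put each of the three brass aneroid capsules (the ribbed discs with an upright stem) into the black gauge housing of its own size, the largest in the largest, the middle one in the middle one and the smallest in the smallest, so that each sits flat in the recess with its stem upright. Set them down without dropping them, and leave the steel weight and the two nickel bezel rings where they are.

Things in the scene. Friction and masses are not known exactly. Their poses are not given: they have to be found in the camera images.
- capsule_large_stem (a point): The large brass aneroid capsule, loose, standing on the bench: a flat ribbed brass disc 70 mm in diameter and 12 mm thick, with a plain round upright brass stem 12 mm in diameter on its centre, rising from the disc's top to 54 mm above the capsule's underside; 0.05 to 0.2 kg. This point lies on the stem's axis 36 mm above the underside, a good place to pinch the stem from above with fingertips that stay clear of the disc. z is up along the stem; its yaw means nothing.
- capsule_medium_stem (a point): The medium brass aneroid capsule, loose, standing on the bench: a flat ribbed brass disc 52 mm in diameter and 12 mm thick, with a plain round upright brass stem 12 mm in diameter on its centre, rising from the disc's top to 54 mm above the capsule's underside; 0.05 to 0.2 kg. This point lies on the stem's axis 36 mm above the underside, a good place to pinch the stem from above with fingertips that stay clear of the disc. z is up along the stem; its yaw means nothing.
- capsule_small_stem (a point): The small brass aneroid capsule, loose, standing on the bench: a flat ribbed brass disc 34 mm in diameter and 12 mm thick, with a plain round upright brass stem 12 mm in diameter on its centre, rising from the disc's top to 54 mm above the capsule's underside; 0.05 to 0.2 kg. This point lies on the stem's axis 36 mm above the underside, a good place to pinch the stem from above with fingertips that stay clear of the disc. z is up along the stem; its yaw means nothing.
- housing_large_seat (a point): The large gauge housing, fixed to the bench: a squat black round housing 106 mm in diameter and 28 mm tall, with a short brass nozzle on one side and in its top a round recess 94 mm wide and 10 mm deep with a plain grey floor. This point is the centre of the recess floor, 18 mm above the bench; z is up. A capsule standing flat on the recess floor has its stem point 36 mm above this point.
- housing_medium_seat (a point): The medium gauge housing, fixed to the bench: a squat black round housing 88 mm in diameter and 28 mm tall, with a short brass nozzle on one side and in its top a round recess 76 mm wide and 10 mm deep with a plain grey floor. This point is the centre of the recess floor, 18 mm above the bench; z is up. A capsule standing flat on the recess floor has its stem point 36 mm above this point.
- housing_small_seat (a point): The small gauge housing, fixed to the bench: a squat black round housing 70 mm in diameter and 28 mm tall, with a short brass nozzle on one side and in its top a round recess 58 mm wide and 10 mm deep with a plain grey floor. This point is the centre of the recess floor, 18 mm above the bench; z is up. A capsule standing flat on the recess floor has its stem point 36 mm above this point.
- weight_mid (a point): Steel reference weight, loose, a bystander: a plain upright cylinder 38 mm in diameter with a small knob, 50 mm tall in all. This point is on its axis, half-way up (25 mm).
- bezel_wide_mid (a point): Wider nickel bezel ring, loose, a bystander lying flat: 64 mm outside, 50 mm inside, 10 mm high. This point is its centre, 5 mm up.
- bezel_narrow_mid (a point): Narrower nickel bezel ring, loose, a bystander lying flat: 52 mm outside, 40 mm inside, 10 mm high. This point is its centre, 5 mm up.

How it is judged (in metres and radians):
At the end, for the whole second after the job is handed in: Each capsule stands at rest, released, in the recess of the housing of its own size: its axis within 13.5 mm of the recess centre (anywhere flat inside the recess will do), on the recess floor (height within 4 mm), stem upright within 0.1 rad (horizontal distance between capsule_large_stem and housing_large_seat below 0.0135 m and z of capsule_large_stem in the frame of housing_large_seat between 0.032 and 0.04 m and angle between each of capsule_large_stem, capsule_medium_stem, capsule_small_stem's own z axis and vertical below 0.1 rad and linear speed of each of capsule_large, capsule_medium, capsule_small below 0.02 m/s and contact force between the fingers and capsule_large below 0.1 N and horizontal distance between capsule_medium_stem and housing_medium_seat below 0.0135 m and z of capsule_medium_stem in the frame of housing_medium_seat between 0.032 and 0.04 m and contact force between the fingers and capsule_medium below 0.1 N and horizontal distance between capsule_small_stem and housing_small_seat below 0.0135 m and z of capsule_small_stem in the frame of housing_small_seat between 0.032 and 0.04 m and contact force between the fingers and capsule_small below 0.1 N); the robot touches nothing.
It fails at once if the weight or a bezel ring is moved more than 15 mm (distance of any of weight_mid, bezel_wide_mid, bezel_narrow_mid from where it was at the start of the episode above 0.015 m).
It fails at once if a capsule is dropped or thrown (faster than 0.6 m/s while not held, as after a fall of about 18 mm) ((contact force between the fingers and capsule_large below 0.05 N and linear speed of capsule_large above 0.6 m/s) or (contact force between the fingers and capsule_medium below 0.05 N and linear speed of capsule_medium above 0.6 m/s) or (contact force between the fingers and capsule_small below 0.05 N and linear speed of capsule_small above 0.6 m/s)).
It also fails if it takes over 77 s, if anything falls off the work surface, if the arm or the gripper's body presses on something with over 40 N, if the wrist force passes 120 N, or if a joint passes its speed limit or range.

## Working session

There is one attempt and no reset: what is moved stays moved. The work goes in short steps, each a Python script; the robot and the scene stay as the last script left them, time stands still between calls to the robot, and variables do not carry over. Pictures are saved under pics/ and viewed, and the job is handed in when it is done.

```bash
mkdir -p pics; python3 - <<'E'
from plant import arm
import cv2,numpy as np
for n in("top","side"):
    s=arm.snapshot(n); cv2.imwrite(f"pics/{n}0.png",s["pixels"][:,:,::-1])
    print(n,[s[k] for k in("fx","fy","cx","cy","k1")]);print(np.round(s["view"],3))
print(arm.tcp_to_tips,arm.get_time_s(),arm.get_ee_rot(),arm.get_finger_gap())
E
```

```text
top [520.0198647231932, 520.0198647231932, 320.504113028488, 225.5451797213811, -0.13409505299041843]
[[ 5.00000e-03 -1.00000e+00 -5.00000e-03  4.48740e+01]
 [-9.97000e-01 -5.00000e-03 -8.10000e-02  5.29932e+02]
 [ 8.10000e-02  6.00000e-03 -9.97000e-01  9.18404e+02]
 [ 0.00000e+00  0.00000e+00  0.00000e+00  1.00000e+00]]
side [433.4583530212127, 433.4583530212127, 315.530436372319, 245.1295939293331, 0.015061581958210349]
[[-7.34000e-01 -6.79000e-01 -9.00000e-03  4.41083e+02]
 [-4.71000e-01  5.20000e-01 -7.13000e-01  2.89651e+02]
 [ 4.89000e-01 -5.19000e-01 -7.02000e-01  5.23838e+02]
 [ 0.00000e+00  0.00000e+00  0.00000e+00  1.00000e+00]]
8.0 0.1 [ 9.86923566e-01  1.61187098e-01  4.34804970e-05 -7.70117110e-04] 88.29502361955213
```

View pics/top0.png

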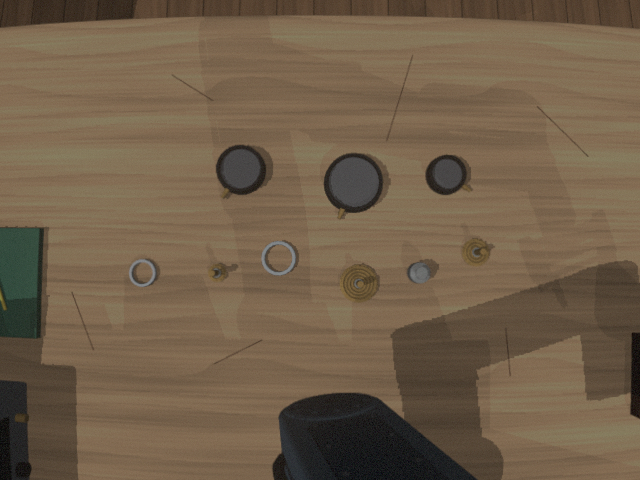

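View pics/side0.png

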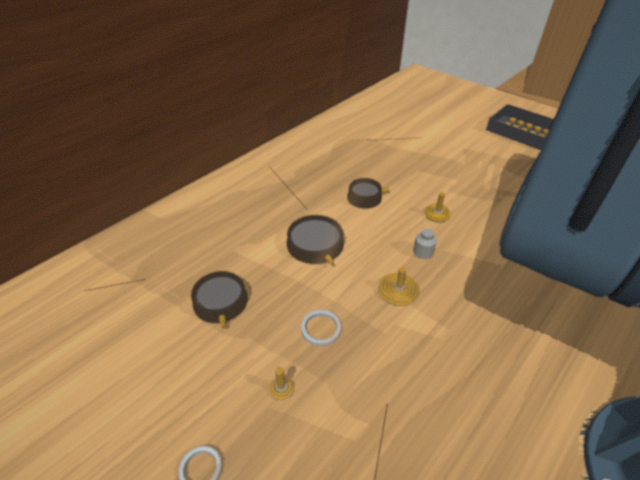

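The top view shows the housings: medium at (241,170), large at (353,183), small at (446,174). The capsules are small at (218,271), large at (360,283) and medium at (476,251). The weight is at (419,272) and the rings at (279,258) and (143,272). The side view shows the same objects with their stems upright.

```bash
cat > h.py <<'E'
import cv2,numpy as np
from plant import arm
def ray(s,uv):
    K=np.array([[s["fx"],0,s["cx"]],[0,s["fy"],s["cy"]],[0,0,1]])
    p=cv2.undistortPoints(np.array(uv,float).reshape(-1,1,2),K,np.array([s["k1"],0,0,0.]))[:,0]
    V=np.array(s["view"]);R=V[:3,:3];t=V[:3,3]
    return -R.T@t,np.c_[p,np.ones(len(p))]@R
def plane(s,uv,z):
    c,d=ray(s,uv); return c+d*((z-c[2])/d[:,2])[:,None]
def proj(s,P):
    V=np.array(s["view"]);p=np.atleast_2d(P)@V[:3,:3].T+V[:3,3];q=p[:,:2]/p[:,2:]
    q=q*(1+s["k1"]*(q**2).sum(1,keepdims=True))
    return q*s["fx"]+[s["cx"],s["cy"]]
def circ(P):
    P=P[:,:2];A=np.c_[2*P,np.ones(len(P))];x=np.linalg.lstsq(A,(P**2).sum(1),rcond=None)[0]
    return x[:2],np.sqrt(x[2]+x[:2]@x[:2])
E
python3 - <<'E'
from h import *
S={n:arm.snapshot(n) for n in("top","side")}
rois={"top":dict(hM=(241,170,36),hL=(353,183,40),hS=(446,174,30),cS=(218,271,18),cL=(360,283,26),cM=(476,251,22),w=(419,272,18),bW=(279,258,24),bN=(143,272,20)),
"side":dict(hM=(219,297,38),hL=(315,239,36),hS=(365,193,25),cS=(281,382,24),cL=(399,286,28),cM=(438,207,22))}
tiles=[]
for n,s in S.items():
    im=s["pixels"];hsv=cv2.cvtColor(im,cv2.COLOR_RGB2HSV)
    for k,(u,v,r) in rois[n].items():
        sub=hsv[v-r:v+r,u-r:u+r]; rgb=im[v-r:v+r,u-r:u+r]
        if k[0]=='h': m=(sub[...,1]<110)&(sub[...,2]<100)
        elif k[0]=='c': m=(sub[...,1]>165)
        else: m=sub[...,1]<60
        m=m.astype(np.uint8)*255
        cs,_=cv2.findContours(m,cv2.RETR_EXTERNAL,cv2.CHAIN_APPROX_NONE)
        c=max(cs,key=cv2.contourArea)[:,0]+[u-r,v-r]
        z=28 if k[0]=='h' else 10
        h=cv2.convexHull(c.astype(np.int32))[:,0]
        C,R=circ(plane(s,c,z)); 
        print(n,k,len(c),"circ",C.round(1),round(R,1),"top px",c[c[:,1].argmin()])
        t=np.hstack([rgb[:,:,::-1],cv2.cvtColor(m,cv2.COLOR_GRAY2BGR)])
        tiles.append(cv2.resize(t,(260,130),interpolation=0))
while len(tiles)%3: tiles.append(tiles[0]*0)
cv2.imwrite("pics/t1.png",cv2.resize(np.vstack([np.hstack(tiles[i:i+3]) for i in range(0,len(tiles),3)]),(780,600)))
E
```

```text
top hM 172 circ [631.  188.6] 49.7 top px [242 144]
top hL 224 circ [607.6 -14.1] 56.1 top px [346 153]
top hS 139 circ [ 623.7 -185.2] 39.8 top px [446 154]Traceback (most recent call last):
  File "<stdin>", line 15, in <module>
ValueError: max() iterable argument is empty
```

```bash
python3 - <<'E'
from h import *
s=arm.snapshot("top");im=s["pixels"];hsv=cv2.cvtColor(im,cv2.COLOR_RGB2HSV)
for (u,v) in [(218,271),(360,283)]:
    print(hsv[v,u-24:u+24:2].tolist())
t=[cv2.resize(im[v-r:v+r,u-r:u+r,::-1],(260,200),interpolation=0) for u,v,r in [(218,271,24),(360,283,24),(476,251,24),(241,170,38),(353,183,38),(446,174,38)]]
s=arm.snapshot("side");im=s["pixels"]
t+=[cv2.resize(im[v-r:v+r,u-r:u+r,::-1],(260,200),interpolation=0) for u,v,r in [(281,382,28),(399,286,28),(438,207,28)]]
cv2.imwrite("pics/z1.png",np.vstack([np.hstack(t[i:i+3]) for i in (0,3,6)]))
E
```

```text
[[14, 91, 134], [14, 98, 130], [16, 91, 131], [16, 91, 131], [17, 92, 130], [16, 97, 131], [16, 90, 133], [16, 120, 125], [18, 127, 124], [18, 124, 123], [19, 127, 84], [17, 111, 60], [18, 72, 64], [15, 33, 77], [17, 114, 87], [17, 119, 86], [15, 108, 90], [16, 90, 99], [16, 95, 105], [15, 91, 121], [15, 94, 128], [16, 92, 130], [15, 90, 130], [16, 88, 133]]
[[16, 92, 116], [15, 86, 110], [19, 129, 127], [17, 123, 129], [20, 126, 99], [18, 130, 104], [18, 123, 112], [17, 124, 78], [18, 124, 119], [23, 35, 96], [18, 107, 74], [18, 127, 124], [19, 127, 116], [20, 128, 120], [20, 136, 75], [18, 115, 80], [18, 116, 92], [18, 110, 97], [20, 131, 107], [19, 130, 104], [17, 124, 101], [15, 91, 90], [17, 93, 123], [14, 96, 127]]
```

View pics/z1.png

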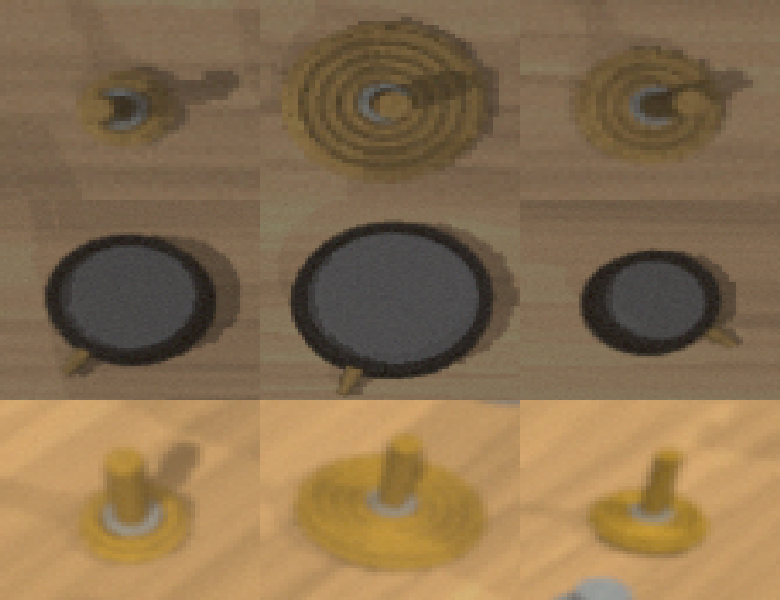

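The zooms show clean outlines: brass discs with stems leaning away from the camera centre, and black rims around grey recess floors with shadows to their right.

```bash
cat > meas.py <<'E'
from h import *
rois={"top":dict(hM=(241,170,36),hL=(353,183,40),hS=(446,174,30),cS=(218,271,18),cL=(360,283,26),cM=(476,251,22),w=(419,272,18),bW=(279,258,24),bN=(143,272,20)),
"side":dict(hM=(219,297,38),hL=(315,239,36),hS=(365,193,25),cS=(281,382,24),cL=(399,286,28),cM=(438,207,22))}
zz=dict(h=14,c=8,w=25,b=8)
if __name__=="__main__":
  tiles=[]
  for n in rois:
    s=arm.snapshot(n)
    im=s["pixels"];hsv=cv2.cvtColor(cv2.GaussianBlur(im,(3,3),0),cv2.COLOR_RGB2HSV)
    for k,(u,v,r) in rois[n].items():
        sub=hsv[v-r:v+r,u-r:u+r]; rgb=im[v-r:v+r,u-r:u+r]
        S,V=sub[...,1],sub[...,2]
        if k[0]=='h': m=((S<70)&(V<100))|(V<50)
        elif k[0]=='c': m=(S>106) if n=="top" else (S>175)
        else: m=S<60
        m=cv2.morphologyEx(m.astype(np.uint8)*255,cv2.MORPH_OPEN,np.ones((3,3)))
        cs,_=cv2.findContours(m,cv2.RETR_EXTERNAL,cv2.CHAIN_APPROX_NONE)
        c=max(cs,key=cv2.contourArea)[:,0]+[u-r,v-r]
        if n=="top" or k[0]=='h':
            e=cv2.fitEllipse(cv2.convexHull(c.astype(np.int32)))
            C,R=circ(plane(s,c,zz[k[0]]))
            print(n,k,"ell",np.round(e[0],1),plane(s,[e[0]],zz[k[0]])[0].round(1),"circ",C.round(1),"R",round(R,1))
        else:
            top=c[c[:,1]<=c[:,1].min()+3].mean(0)
            print(n,k,"stemtop px",top.round(1),plane(s,[top],53)[0].round(1))
        t=np.hstack([rgb[:,:,::-1],cv2.cvtColor(m,cv2.COLOR_GRAY2BGR)])
        tiles.append(cv2.resize(t,(260,120),interpolation=0))
  cv2.imwrite("pics/t2.png",np.vstack([np.hstack(tiles[i:i+3]) for i in range(0,15,3)]))
E
python3 meas.py
```

```text
top hM ell [240.7 169.5] [633.7 195.5  14. ] circ [634.1 195.6] R 44.0
top hL ell [353.  182.6] [609.7 -11.8  14. ] circ [610.4 -12.1] R 52.3
top hS ell [445.9 174.3] [ 626.6 -184.3   14. ] circ [ 626.9 -184.4] R 35.3
top cS ell [216.5 272.7] [443.1 237.9   8. ] circ [443.2 237.9] R 13.9
top cL ell [358.2 283. ] [426.1 -21.7   8. ] circ [426.  -21.7] R 34.1
top cM ell [475.1 252.1] [ 482.9 -238.2    8. ] circ [ 483.  -238.2] R 25.1
top w ell [418.8 272.4] [ 445.7 -129.8   25. ] circ [ 445.7 -129.8] R 19.5
top bW ell [278.2 257.8] [471.3 124.5   8. ] circ [471.3 124.6] R 31.7
top bN ell [142.2 272.5] [441.9 378.1   8. ] circ [441.9 378.1] R 26.0
side hM ell [198.8 301.1] [650.3 228.8  14. ] circ [649.  222.6] R 12.3Traceback (most recent call last):
  File "meas.py", line 20, in <module>
    e=cv2.fitEllipse(cv2.convexHull(c.astype(np.int32)))
cv2.error: OpenCV(4.12.0) /io/opencv/modules/imgproc/src/shapedescr.cpp:361: error: (-201:Incorrect size of input array) There should be at least 5 points to fit the ellipse in function 'fitEllipseNoDirect'
```

```bash
sed -i 's/^"side":dict(hM.*cS=(281/"side":dict(cS=(281/; s/range(0,15,3)/range(0,12,3)/' meas.py; python3 meas.py | grep -v " [wbh]"
python3 - <<'E'
from h import *
s=arm.snapshot("side")
G=dict(cS=(443.2,237.9),cL=(426,-21.7),cM=(483,-238.2))
im=s["pixels"][:,:,::-1].copy()
for k,(x,y) in G.items():
    print(k,proj(s,[[x,y,54],[x,y,12]]).round(1).tolist())
    for z in(54,12):
        a=proj(s,[x,y,z])[0]; cv2.circle(im,tuple(int(round(i)) for i in a),1,(0,0,255),-1)
for x,y in((634,195.5),(610,-12),(626.7,-184.3)):
    a=proj(s,[x,y,18])[0]; cv2.circle(im,tuple(int(round(i)) for i in a),1,(0,0,255),-1)
cv2.imwrite("pics/s2.png",cv2.resize(im[160:420,160:480],(800,600)))
E
```

```text
top cS ell [216.6 272.5] [443.5 237.7   8. ] circ [443.4 237.8] R 16.2
top cL ell [358.2 283.1] [426.  -21.7   8. ] circ [425.8 -21.7] R 34.1
top cM ell [475.1 252. ] [ 483.1 -238.3    8. ] circ [ 483.2 -238.3] R 25.2
cS [[280.8, 369.4], [282.8, 384.8]]
cL [[403.2, 269.1], [399.9, 285.8]]
cM [[442.7, 193.6], [438.6, 210.2]]Traceback (most recent call last):
  File "meas.py", line 18, in <module>
    c=max(cs,key=cv2.contourArea)[:,0]+[u-r,v-r]
      ~~~^^^^^^^^^^^^^^^^^^^^^^^^
ValueError: max() iterable argument is empty
```

View pics/s2.png

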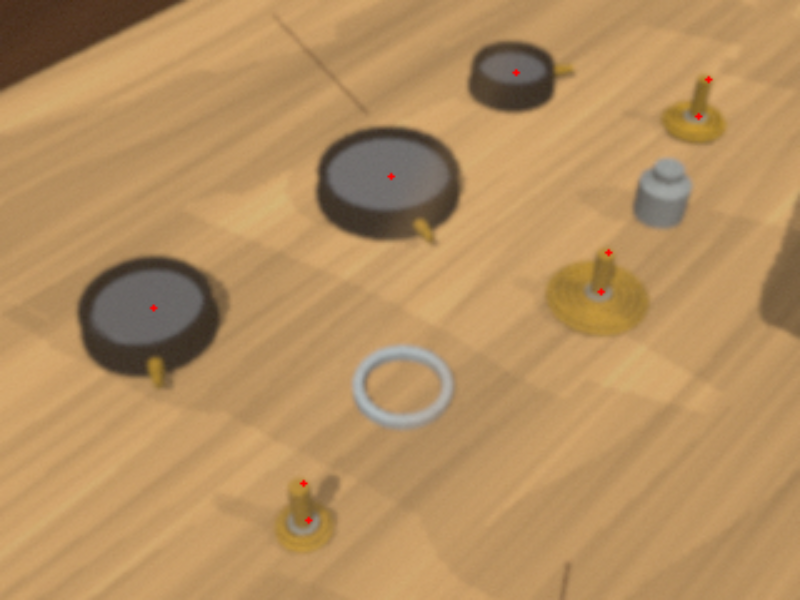

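The two views agree to about 2 px (roughly 3 mm), and the radii match the given sizes. I'll start with the medium capsule.

```bash
cat > job.py <<'E'
from h import *
Q=[1,0,0,0]
C=dict(S=(444,238.3),L=(426.3,-21.5),M=(483.3,-238))
H=dict(S=(626.7,-184.3),L=(610,-12),M=(634,195.5))
def chk(p):
    j=arm.solve_ik(p,Q); print(p,None if j is None else np.round(j,2)); return j
def pick(k):
    x,y=C[k]
    arm.command_gripper(50)
    arm.move_to([x,y,140],Q)
    arm.servo_line([x,y,60],vel=120)
    hit=arm.servo_line([x,y,25.5],vel=50,stop_force=6)
    arm.command_gripper(0); g=arm.get_finger_gap()
    print(k,"pick hit",hit,"gap",round(g,2),"tcp",np.round(arm.get_tool_pos(),1),"t",arm.get_time_s())
    arm.servo_line([x,y,140],vel=80)
    print("lift gap",round(arm.get_finger_gap(),2),"F",np.round(arm.get_force(),2))
    return not hit and 10<g<14
def place(k,dx=0,dy=0):
    x,y=H[k];x+=dx;y+=dy
    arm.move_to([x,y,140],Q)
    arm.servo_line([x,y,52],vel=80)
    arm.dwell(.2)
    hit=arm.servo_line([x,y,39],vel=10,stop_force=3)
    print(k,"place hit",hit,"tcp",np.round(arm.get_tool_pos(),1),"F",np.round(arm.get_force(),1))
    return hit
def release(k):
    x,y,z=arm.get_tool_pos()
    arm.command_gripper(32)
    arm.servo_line([x,y,140],vel=100)
    print("released",round(arm.get_finger_gap(),1),arm.get_time_s())
E
python3 - <<'E'
from job import *
for d in(C,H):
    for k,(x,y) in d.items():
        chk([x,y,140]);chk([x,y,25 if d is C else 40])
if pick("M"):
    place("M")
    for n in("top","side"): cv2.imwrite(f"pics/pM_{n}.png",arm.snapshot(n)["pixels"][:,:,::-1])
E
```

```text
[444, 238.3, 140] [ 0.26  0.15  1.88 -0.    1.12  1.83]
[444, 238.3, 25] [ 0.26  0.35  1.92 -0.    0.87  1.83]
[426.3, -21.5, 140] [-0.33 -0.02  2.06 -0.    1.1   1.24]
[426.3, -21.5, 25] [-0.33  0.21  2.11 -0.    0.82  1.24]
[483.3, -238, 140] [-0.68  0.22  1.79 -0.    1.13  0.89]
[483.3, -238, 25] [-0.68  0.41  1.83 -0.    0.9   0.89]
[626.7, -184.3, 140] [-0.47  0.45  1.48 -0.    1.21  1.1 ]
[626.7, -184.3, 40] [-0.47  0.59  1.52 -0.    1.04  1.1 ]
[610, -12, 140] [-0.21  0.37  1.6  -0.    1.17  1.36]
[610, -12, 40] [-0.21  0.51  1.64 -0.    0.99  1.36]
[634, 195.5, 140] [ 0.12  0.48  1.45 -0.    1.21  1.69]
[634, 195.5, 40] [ 0.12  0.61  1.49 -0.    1.05  1.69]
M pick hit False gap 11.05 tcp [ 483.3 -238.    25.6] t 5.2167
lift gap 10.34 F [-0.01  0.35 -2.04]
M place hit True tcp [634.  195.5  43.6] F [ 0.2 -0.7  4.8]
```

View pics/pM_side.png

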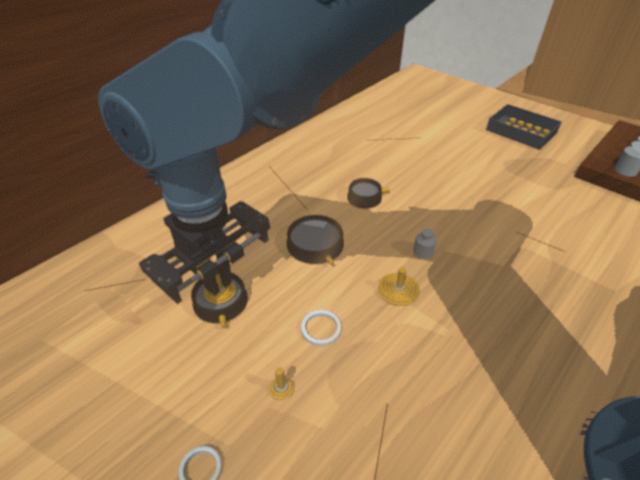

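Contact came at z = 43.6 mm against the expected 43.5, and the disc appears inside the medium recess at about (221,292). I'll zoom in before releasing.

```bash
python3 - <<'E'
import cv2
a=cv2.imread("pics/pM_side.png");cv2.imwrite("pics/pMz.png",cv2.resize(a[240:340,150:290],(784,560),interpolation=2))
E
```

```text
(no output)
```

View pics/pMz.png

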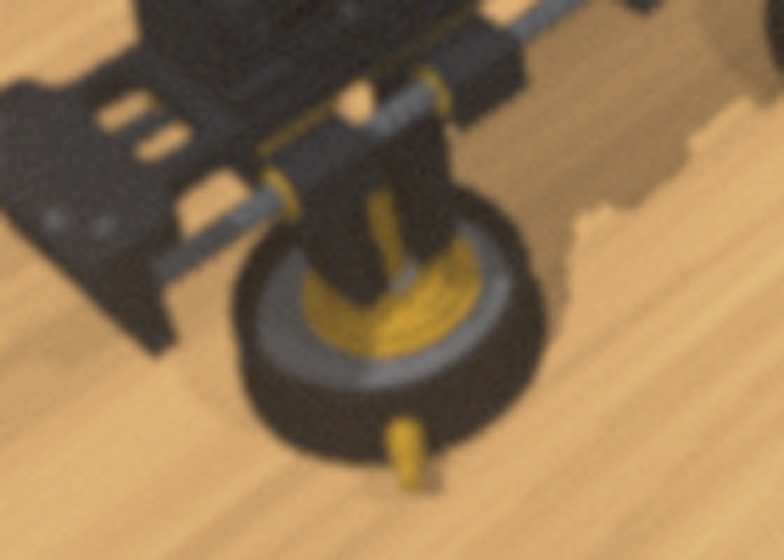

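The disc is flat on the floor and inside the recess with margin all round, so I'll release it and do the large one.

```bash
python3 - <<'E'
from job import *
release("M")
if pick("L") and place("L"):
    im=arm.snapshot("side")["pixels"][:,:,::-1]
    cv2.imwrite("pics/pL.png",cv2.resize(im[170:350,150:402],(784,560),interpolation=2))
E
```

```text
released 31.8 12.4917
L pick hit False gap 10.99 tcp [426.4 -21.5  25.6] t 16.4333
lift gap 10.97 F [-0.3  -0.04 -1.07]
L place hit True tcp [609.9 -12.   43.6] F [-0.3 -0.3  4.2]
```

View pics/pL.png

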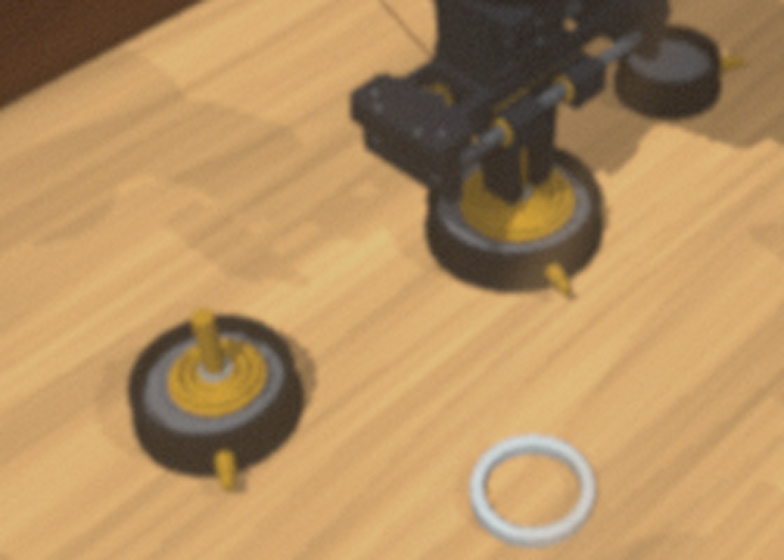

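The medium capsule stands upright and centred in its recess. The large one is flat inside its own, touching at z = 43.6 mm.

```bash
python3 - <<'E'
from job import *
release("L")
if pick("S") and place("S"):
    im=arm.snapshot("side")["pixels"][:,:,::-1]
    cv2.imwrite("pics/pS.png",cv2.resize(im[130:310,200:452],(784,560),interpolation=2))
E
```

```text
released 32.0 22.7417
S pick hit False gap 10.75 tcp [444.1 238.4  25.6] t 26.6833
lift gap 10.65 F [ 0.8  -0.98 -1.01]
S place hit True tcp [ 626.6 -184.3   43.6] F [0.  0.9 4.5]
```

View pics/pS.png

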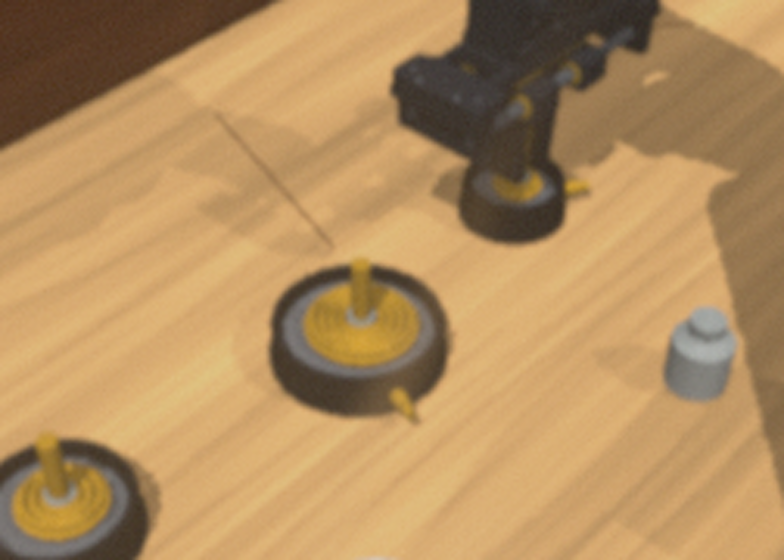

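The large capsule is seated, and the small one is in its recess. I'll release it, back away and check all three from above.

```bash
python3 - <<'E'
from job import *
release("S")
arm.move_to([330,-300,250],Q)
arm.dwell(.3)
s=arm.snapshot("top");im=s["pixels"]
hsv=cv2.cvtColor(cv2.GaussianBlur(im,(3,3),0),cv2.COLOR_RGB2HSV)
for k,(x,y) in H.items():
    u,v=proj(s,[x,y,28])[0].round().astype(int);r=dict(S=19,L=25,M=20)[k]
    m=(hsv[v-r:v+r,u-r:u+r,1]>80).astype(np.uint8)*255
    m=cv2.morphologyEx(m,cv2.MORPH_OPEN,np.ones((3,3)))
    cs,_=cv2.findContours(m,cv2.RETR_EXTERNAL,cv2.CHAIN_APPROX_NONE)
    c=max(cs,key=cv2.contourArea)[:,0]+[u-r,v-r]
    Cc,R=circ(plane(s,c,27)); print(k,"offset",(Cc-[x,y]).round(1),"R",round(R,1))
sd=arm.snapshot("side")["pixels"]
cv2.imwrite("pics/f.png",np.hstack([cv2.resize(im[100:340,80:520],(440,300)),cv2.resize(sd[130:420,150:480],(340,300))])[:,:,::-1])
print(arm.get_time_s())
E
```

```text
released 31.7 33.9083
S offset [-1.2 -1.7] R 16.4
L offset [-1.  -1.6] R 34.0
M offset [-0.4 -2.2] R 25.0
35.5833
```

View pics/f.png

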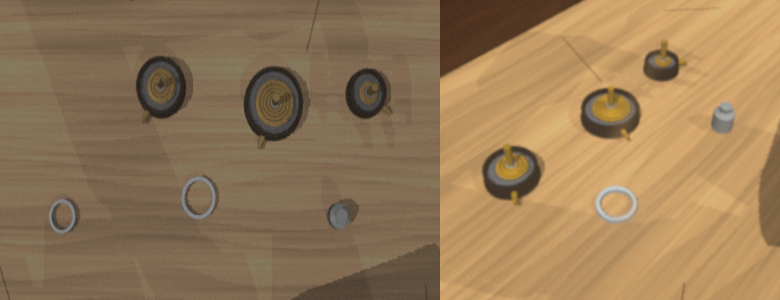

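All three capsules stand upright within about 2.3 mm of the recess centres, and the weight and rings look undisturbed.

```bash
python3 -c "
from plant import arm
arm.finish_job();print(arm.get_time_s())"
```

```text
the job is handed in; nothing more can be done
the job is handed in; nothing more can be done
```

All three brass capsules are in the housings of their own size, and I handed the job in at about 36 s of the 77 s allowed. I pinched each one by its stem, lowered it until it touched the recess floor, and only then released it.

- **Seating:** every capsule touched down with the TCP at z = 43.6 mm, against 43.5 mm expected for one sitting flat on the recess floor.
- **Position:** the final top view puts the discs 1.9 to 2.3 mm from the recess centres, within the 13.5 mm limit. Both views show the stems upright.
- **Bystanders:** in the final pictures the weight and both rings look unmoved. I checked them by eye, not by measuring again; nothing passed near them.

Some readings did not match exactly:
- **Camera agreement:** the side view differed from the top view by about 2 px (roughly 3 mm) before picking.
- **Finger gap:** it read 10.3 to 11 mm on the 12 mm stems. It shrank by 0.7 mm while lifting the medium capsule, but the touchdown height shows no sign of slipping.
- **Early side-view masks:** these failed, so I used the top-view measurements and checked them by projecting them into the side picture.

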